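Hang the dial balance on the stand's keeper hook

ROBOT

A 6-joint arm with a two-finger parallel gripper is mounted at the origin on a cart in front of the work surface, level with it; the furniture and walls round the work are solid. World frame = base frame: x ahead of the robot, y to its left, z up, the work surface at z = 0. Lengths are in m, angles in rad, forces in N, time in s.
With the tool pointing down it reaches from about 0.375 to 0.9 m from the base axis. Payload 3.1 kg.
Tool frame: the origin (TCP) lies on the centre line of the jaws, within the pads' length; the fingertips stand robot.nose_length ahead of it and the grasp point (between the pads) lies 6 mm ahead of it (robot.nose_length is the distance from the TCP to the fingertips, in m); z points along the fingers, y is the line along which they close (so a half turn about z gives the same grasp; the last joint's range is limited). The gripper opens to 87 mm and grips with 3 to 60 N. Pads are 19 mm wide; open, the fingers measure 117 mm over their backs; the gripper's body (75 mm by 190 mm) begins 51 mm behind the grasp point.
Start: joints at [0.922, 0.527, 1.433, -0, 1.181, -0.178], TCP at [0.283, 0.557, 0.219] pointing down, gripper open.
Joint ranges: [-3.08, 3.08], [-0.75, 2.2], [0.22, 2.44], [-1.43, 4.57], [0, 2.65], [-2.85, 2.85]. Speed limits (rad/s): [2.79, 2.79, 3.14, 3.14, 3.14, 3.14].

INTERFACE

Orientations are given as a unit quaternion [x, y, z, w].
In Python, from rig import robot gives the robot as it stands.
- The arm moves only by the shell command python3 -m crank 'ROWS' [FORCE]. ROWS is JSON, one flat list of numbers, 7 for each row, row after row: the shift along the tool's x, y, z in mm, then the turn, a rotation vector about the tool's x, y, z in degrees, then the closure in counts, from 0 (fully open) to 255 (shut). In form: [x, y, z, ax, ay, az, fingers, x, y, z, ax, ay, az, fingers, ...]. A call has exactly 5 rows; each row is the pose to reach, as a shift and turn from the pose commanded when the call began, along the tool's axes at that moment; what a row does not reach only later rows make up. A row lasts 1/12 s, in which the tool goes at most 41.7 mm and 7.16 degrees, less where a joint would pass 70% of its speed; a pose out of reach is approached as far as the arm can. A call with a gripper value outside its range is refused whole. The fingers move at their own pace and stop on an object; FORCE is the grip in N (left out, the last holds). Time passes only in rows, so rows that repeat a pose let the fingers close, or fill a call up. It gives the time, the measured TCP pose, the force, the opening and the grip force at its end, in the units of the state.
- robot.get_obs(): the state, without advancing time (a new reading comes with each control period).
- robot.camera(name): name is "scene" or "top" or "wrist"; returns a dict with "pixels" (420x560x3 uint8, red, green, blue), "intrinsics" (3x3 intrinsics, pixels), "extrinsics" (4x4, takes a point from camera to world coordinates); the wrist camera has in their place "mount" (4x4, takes a point from camera to tool coordinates, whose origin is the TCP and whose axes are the flange's). Camera axes: x right, y down, z forward; pixel columns grow to the right and rows downward; lengths in m; the calibration is good to about 2 mm. A picture is of the moment at which its call begins: read the wrist's pose just before it. There is no depth.
- robot.hand_in(): hands the job in; it is judged then, once.
The state is a dict: "time": time; "q": joint angles; "joint_velocities": joint speeds; "joint_torque": joint torques, N m; "position": TCP position; "tool_rot": TCP orientation; "ft_force": force on the tool from outside, world axes, zero at the start; "moment": the same for the moment, N m; "grip_width": finger opening in m; "grip_force": force on a finger pad.
Only numpy, scipy, OpenCV 4.12 (cv2) and the standard library are available. Lean on these libraries where they do the work, as an engineer would, in place of code of your own. Each camera call takes 0.05 s, during which the arm holds its last target. There are 200 camera calls.

TASK

Take the blue dial balance out of its bench cradle and hang it by its top eye on the hook of the telescopic stand: push the eye in past the spring keeper so that the keeper snaps shut behind it, and let the eye down into the dip of the hook, with the dial facing outward, away from the column. The hook's height is not known beforehand, so find it by touch or by sight; be gentle with balance and hook (well under 20 N), do not knock the other things about, and let go.

Things in the scene. Friction and masses are not known exactly. Their poses are not given: they have to be found in the camera images.
- balance: dial spring balance, 0.2 to 0.3 kg: blue box body 24 mm thick (x), 50 mm wide (y), 84 mm high (z); origin at the centre of the body's underside. The dial is on its -x face, the +x face is plain. It can be gripped across its 50 mm width just below the body's top (z = 70 to 80 mm). A small load hook hangs 14 mm below the underside.
- dial (a point): centre of the balance's white dial, 16 mm in front (-x) of the body's middle plane, 46 mm above its underside
- eye (a point): centre of the hole of the steel eye on top of the balance, 97 mm above the underside. The eye lies in the balance's y-z plane, 5 mm thick in x, 30 mm wide; its rectangular hole is 20 mm wide (y), 22 mm high (z = 86 to 108 mm), closed above by a bar up to z = 113 mm.
- cradle: grey plastic bench cradle, fixed; pocket walls 48 x 74 mm on a 66 x 92 mm foot, origin under its centre, axes as those of the balance in it. The balance stands in its pocket with 2 mm play on each side, its underside 26 mm above the bench; the walls reach 50 mm above the bench.
- stand: telescopic stand, fixed: grey base plate 190 x 130 mm (top 14 mm above the bench) and column; origin on the bench under the column's axis, -x is its front, outward, the way the hook points. Its inner rod carries a square aluminium head and the hook, clamped firmly at a height that is NOT reported: the axis of the hook's shank is 150 to 215 mm above the bench.
- head_plumb (a point): point on the column's axis, fixed 115 mm above the bench. The head, 36 x 34 mm, is centred on this axis somewhat higher: its flat top, with nothing above it, is 18 mm above the axis of the hook's shank and rises and falls with it. Stand axes.
- dip_plumb (a point): point on the base plate plumb below the middle of the hook's dip, 100 mm in front of the column's axis. The shank is a level round bar 10 mm thick over the base's middle line, from the head to 145 mm out. In its dip the whole bar bends down 5 mm: bottom 96 to 104 mm out, slopes up to 86 and 114 mm out. The eye goes in level with its hole's middle 0 to 4 mm below the shank's axis.
- keeper (a joint): spring strip 8 mm wide hinged on the hook's tip, 138 mm out. At 0 (shut) it stands up to 32 mm above the shank's axis, too tall to lift the eye over; it folds inward, to the column, up to 1.45 rad. Pushed by the eye's bar it gives at 2 to 3 N, takes up to about 8 N while folding under the bar (to 1.2 to 1.4 rad) and snaps up once the middle of the bar is less than 106 mm out.
- weight_500: brass 500 g weight, 38 mm wide, 58 mm high, a bystander; origin under its centre
- weight_200: brass weight, 29 mm wide, 45 mm high, a bystander; origin under its centre
- weight_100: steel-grey weight, 23 mm wide, 36 mm high, a bystander; origin under its centre
- bottle_red: white bottle with red cap, 55 mm wide, 112 mm high, a bystander; origin under its centre
- timer: white countdown timer, 66 x 66 x 20 mm, a bystander; origin under its centre
- brass_tee: brass tee fitting, 35 x 51 x 18 mm, a bystander; origin under its centre
- pen_a: black pen, 145 mm long, a bystander; origin under its centre

How it is judged:
On the way, in this order (a step that is already met when the one before it is completed fails the run):
1. the balance is lifted clear of its cradle (z of balance in the frame of cradle above 0.06 m and contact force between balance and the fingers above 1 N), for 0.1 s.
2. the balance, on the hook, folds the spring keeper inward (value of joint keeper above 0.6 rad and contact force between balance and stand above 0.5 N), for 0.02 s.
At the end, for the whole second after the job is handed in: The balance hangs at rest from the hook alone, released, underside over 30 mm above the bench, its eye in the hook's dip (within 9 mm along, 10 mm across), keeper shut (under 0.15 rad), upright within 0.2 rad, dial outward and square to the hook within 0.3 rad (value of joint keeper below 0.15 rad and contact force between balance and stand above 1.2 N and x of eye in the frame of stand between -0.109 and -0.091 m and y of eye in the frame of stand between -0.01 and 0.01 m and height (world z) of balance above 0.03 m and x of stand in the frame of balance above 0.06 m and angle between the x axis of balance and the x axis of stand, either way round below 0.3 rad and angle between balance's own z axis and vertical below 0.2 rad and linear speed of balance below 0.03 m/s); the robot touches nothing.
It fails at once if the balance is pressed against the stand or hook with more than 20 N (contact force between balance and stand above 20 N).
It fails at once if the robot presses on the stand or hook with more than 25 N (contact force between the arm and stand above 25 N).
It fails at once if the fingers press on the stand or hook with more than 25 N (contact force between the fingers and stand above 25 N).
It fails at once if a bystander is moved more than 30 mm (distance of any of weight_500, weight_200, weight_100, bottle_red, timer, brass_tee, pen_a from where it was at the start of the episode above 0.03 m).
It also fails if it takes over 64 s, if anything falls off the work surface, if the arm or the gripper's body presses on something with over 40 N, if the wrist force passes 120 N, or if a joint passes its speed limit or range.

## Working session

There is one attempt and no reset: what is moved stays moved. The work goes in short steps, Python scripts to look and compute and a shell command to move; the robot and the scene stay as the last step left them, time stands still between calls to the robot, and variables do not carry over. Pictures are saved under pics/ and viewed, at most 10 in all, crops included, and the job is handed in when it is done.

```bash
mkdir -p pics
cat > h.py <<'E'
from rig import robot
import numpy as np, cv2
from scipy.spatial.transform import Rotation as R
def shot(name,f):
    o=robot.get_obs(); c=robot.camera(name)
    if name=="wrist":
        T=np.eye(4);T[:3,:3]=R.from_quat(o["tool_rot"]).as_matrix();T[:3,3]=o["position"];E=T@np.array(c["mount"])
    else: E=np.array(c["extrinsics"])
    cv2.imwrite(f"pics/{f}.png",c["pixels"][:,:,::-1]); np.savez(f"pics/{f}.npz",K=c["intrinsics"],E=E)
def ray(f,p):
    d=np.load(f"pics/{f}.npz");v=np.linalg.inv(d["K"])@[p[0],p[1],1];v=d["E"][:3,:3]@v
    return d["E"][:3,3],v/np.linalg.norm(v)
def atz(f,p,z):
    o,v=ray(f,p);return o+v*(z-o[2])/v[2]
def tri(*fp):
    A=np.zeros((3,3));b=np.zeros(3)
    for f,p in fp:
        o,v=ray(f,p);M=np.eye(3)-np.outer(v,v);A+=M;b+=M@o
    x=np.linalg.solve(A,b)
    return x,[np.linalg.norm(np.cross(x-ray(f,p)[0],ray(f,p)[1])) for f,p in fp]
def proj(f,X):
    d=np.load(f"pics/{f}.npz");c=np.linalg.inv(d["E"])@[*X,1];u=d["K"]@c[:3];return u[:2]/u[2]
E
python3 - <<'E'
from h import *
for n in("scene","top","wrist"): shot(n,n+"0");print(n,np.load(f"pics/{n}0.npz")["E"].round(3).tolist(),np.load(f"pics/{n}0.npz")["K"][0,0])
o=robot.get_obs();print(o,robot.nose_length)
E
```

```text
scene [[0.475, -0.384, 0.792, -0.398], [-0.88, -0.182, 0.439, -0.582], [-0.024, -0.905, -0.424, 0.639], [0.0, 0.0, 0.0, 1.0]] 466.96614229515774
top [[0.003, -0.999, 0.046, 0.477], [-1.0, -0.004, -0.004, -0.085], [0.004, -0.046, -0.999, 1.333], [0.0, 0.0, 0.0, 1.0]] 390.5300152859271
wrist [[0.453, 0.852, 0.264, 0.208], [0.891, -0.432, -0.137, 0.595], [-0.002, 0.297, -0.955, 0.384], [0.0, 0.0, 0.0, 1.0]] 292.29792921863145
{'time': 0.15, 'q': array([ 9.22482644e-01,  5.28268899e-01,  1.43362410e+00, -2.05880360e-05,
        1.18141694e+00, -1.78488233e-01]), 'joint_velocities': array([ 0.00033995, -0.00366898, -0.00363461,  0.00209373, -0.00207501,
        0.00115329]), 'joint_torque': array([ 7.90143567e-04, -4.40431702e+01, -1.76842779e+01,  6.33627526e-02,
        5.52751834e-02, -9.94396441e-05]), 'position': array([0.2825713 , 0.55682115, 0.21838132]), 'tool_rot': array([ 2.32754214e-01,  9.72535212e-01, -7.90135487e-04, -3.36221278e-04]), 'ft_force': array([ 0.0930062 , -0.00109374,  0.84688661]), 'moment': array([ 0.01263188,  0.01454706, -0.01281479]), 'grip_force': 0.0, 'grip_width': 0.0869320473857162} 0.025
```

View pics/scene0.png

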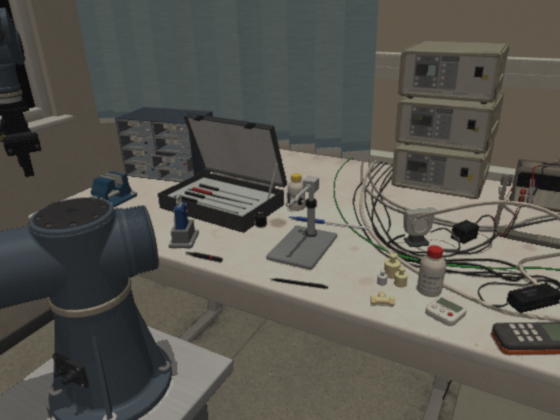

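View pics/top0.png

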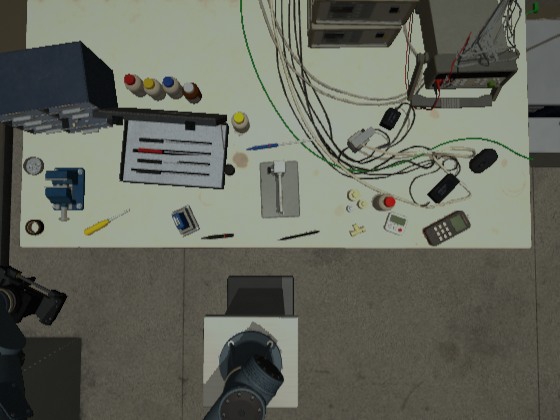

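The top view shows the cradle with the balance at about (186,219), and the stand plate at (280,188) with its head at (280,167) and the hook pointing toward the robot. The weights, bottle and timer are on the right at (350–400,190–230). I'll enlarge crops next.

Run:
```python
from h import *
t=cv2.imread("pics/top0.png");s=cv2.imread("pics/scene0.png")
def crop(i,x,y,w,h,k): return cv2.resize(i[y:y+h,x:x+w],None,fx=k,fy=k,interpolation=cv2.INTER_CUBIC)
a=crop(t,160,195,50,50,6);b=crop(t,250,150,60,75,5)[:300]
b=crop(t,255,155,50,50,6);c=crop(s,160,190,50,60,6)[:300];c=crop(s,160,193,50,60,6);d=crop(s,260,165,80,100,3.6)[:300];d=crop(s,265,170,75,100,3)
cv=np.zeros((600,800,3),np.uint8)
for im,x,y in((a,0,0),(b,310,0),(d,0,300)): cv[y:y+im.shape[0],x:x+im.shape[1]]=im
c=crop(s,160,193,50,50,6);cv[300:600,310:610]=c
cv2.imwrite("pics/c0.png",cv)
```

```text
(no output)
```

View pics/c0.png

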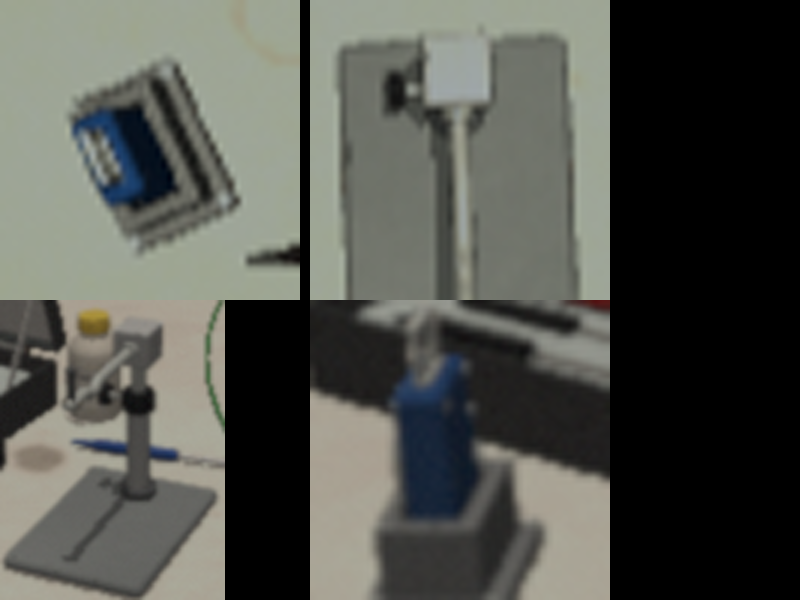

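The crops show the balance in its cradle, turned about 30° in the image. A plain blue face points right, so the dial seems to face left. The head top's centre is about (280,167) and the hook runs straight toward the robot. I'll compute coarse positions from this.

Run:
```python
from h import *
# cradle foot corners top view (z~0.005)
P=lambda x,y:(160+x/6-.4,195+y/6-.4)
Q=lambda x,y:(255+(x-310)/6-.4,155+y/6-.4)
for p in[(170,62),(238,203),(140,250),(75,105)]: print("foot",atz("top0",P(*p),0.005).round(4))
print("base corners",[atz("top0",Q(*p),0.014).round(4) for p in[(340,42),(567,38)]])
print("headtop", [atz("top0",Q(457,70),z).round(4) for z in(.17,.2,.233)])
# head top in scene
S=lambda x,y:(265+x/3-.3,170+(y-300)/3-.3)
print("tri head",tri(("top0",Q(457,70)),("scene0",S(140,331))))
print("col base",atz("scene0",S(140,490),0.014))
print("tip",tri(("scene0",S(68,405)),("top0",(280,212))))
o=robot.get_obs();print(o["position"])
```

```text
foot [0.5263 0.2139 0.005 ]
foot [0.4467 0.1744 0.005 ]
foot [0.4201 0.2293 0.005 ]
foot [0.5018 0.2673 0.005 ]
base corners [array([ 0.6741, -0.0292,  0.014 ]), array([ 0.6769, -0.1577,  0.014 ])]
headtop [array([ 0.6369, -0.0943,  0.17  ]), array([ 0.6328, -0.094 ,  0.2   ]), array([ 0.6283, -0.0938,  0.233 ])]
tri head (array([ 0.63668944, -0.09503983,  0.1747514 ]), [np.float64(0.0009005005683013174), np.float64(0.0009005005683013648)])
col base [ 0.6407135  -0.09445393  0.014     ]
tip (array([ 0.50002303, -0.09704828,  0.16138499]), [np.float64(0.0004956672610864069), np.float64(0.0004956672610863617)])
[0.2825713  0.55682115 0.21838132]
```

The head top comes out at about z≈0.175, so the shank axis is near 0.157. The cradle centre is about (0.474,0.221), with its long axis at ~26°. I'll move above the cradle for a close look.

```bash
python3 -m crank '[-32,-21,-8,0,0,0,0,-64,-42,-16,0,0,0,0,-96,-64,-24,0,0,0,0,-128,-85,-32,0,0,0,0,-160,-107,-40,0,0,0,0]' && python3 -m crank '[-32,-21,0,0,0,7,0,-64,-42,0,0,0,14,0,-96,-64,0,0,0,21,0,-128,-85,0,0,0,28,0,-160,-107,0,0,0,35,0]' && python3 -m crank '[0,0,0,0,0,2,0,0,0,0,0,2,0,0,0,0,0,2,0,0,0,0,0,2,0,0,0,0,0,2,0]'
python3 - <<'E'
from h import *
shot("wrist","w1")
i=cv2.imread("pics/w1.png");print(robot.get_obs()["position"],robot.get_obs()["q"])
print([proj("w1",[.474,.221,z]) for z in(0,.11,.139)])
cv2.imwrite("pics/w1b.png",cv2.resize(i,(800,600),interpolation=cv2.INTER_CUBIC))
E
```

```text
time: 0.57
position: [0.3775, 0.3879, 0.2592]
tool_rot: [0.232, 0.973, -0.0, -0.0]
ft_force: [1.0, -0.3, -0.7]
grip_width: 0.0871
grip_force: 0.0
time: 0.98
position: [0.4718, 0.2199, 0.2591]
tool_rot: [0.517, 0.856, 0.0, -0.0]
ft_force: [-0.7, -1.1, 0.5]
grip_width: 0.0868
grip_force: 0.0$: bad value
```

Run:
```python
from h import *
shot("wrist","w1")
i=cv2.imread("pics/w1.png");print(robot.get_obs()["position"],robot.get_obs()["q"])
print([proj("w1",[.474,.221,z]) for z in(0,.11,.139)])
cv2.imwrite("pics/w1b.png",cv2.resize(i,(800,600),interpolation=cv2.INTER_CUBIC))
```

```text
[0.47632515 0.21392367 0.2591657 ] [ 0.21156188  0.33955569  1.64069024 -0.00660169  1.15849312 -0.26128271]
[array([285.52882108, 173.38687758]), array([286.26184743, 192.48995909]), array([286.5413507 , 199.77397245])]
```

View pics/w1b.png

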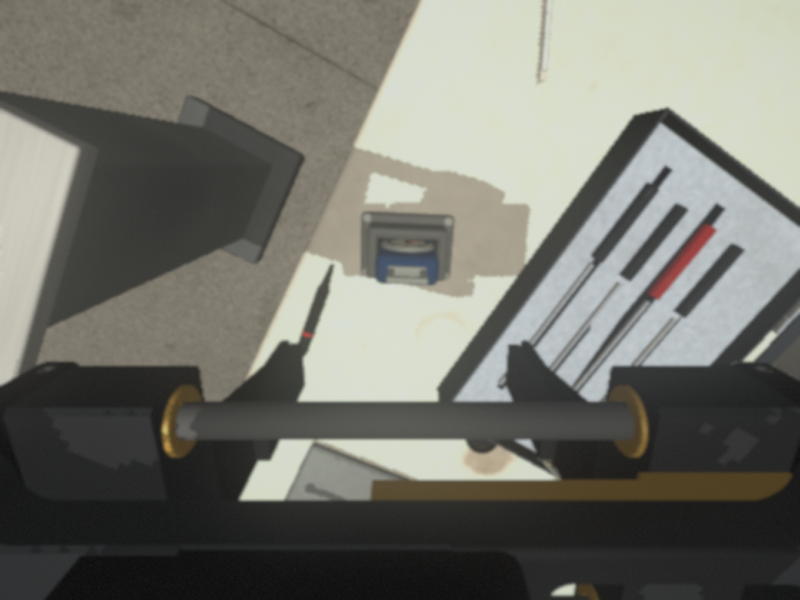

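The wrist picture shows the cradle centred near (407,247) in the enlarged frame. The white dial at (408,245) is on the image-up (+tool x) side and the eye bar is near (407,272). The cradle edge is tilted about 2°. I'll turn 2°, shift and take a second view.

```bash
python3 -m crank '[10,0,10,0,0,1,0,20,0,20,0,0,2,0,30,0,30,0,0,2,0,40,0,40,0,0,2,0,40,0,40,0,0,2,0]' 50
python3 - <<'E'
from h import *
shot("wrist","w2")
print(robot.get_obs()["position"],robot.get_obs()["ft_force"])
i=cv2.imread("pics/w1.png");j=cv2.imread("pics/w2.png")
u,v=proj("w2",[.474,.221,.11]).astype(int);print(u,v)
y0,x0=max(0,v-50),u-50
a=cv2.resize(i[135:215,240:340],None,fx=4,fy=4,interpolation=cv2.INTER_CUBIC)
b=cv2.resize(j[y0:y0+110,x0:x0+100],None,fx=4,fy=4,interpolation=cv2.INTER_CUBIC);print(x0,y0)
cv=np.zeros((600,800,3),np.uint8);cv[:a.shape[0],:400]=a;cv[:b.shape[0],400:800]=b
cv2.imwrite("pics/c2.png",cv)
E
```

```text
time: 1.45
position: [0.4496, 0.258, 0.2169]
tool_rot: [0.528, 0.849, -0.002, -0.002]
ft_force: [-0.9, 0.3, -0.1]
grip_width: 0.0867
grip_force: 0.0
[0.45075725 0.25767971 0.21783173] [-0.77446387  0.41639025  0.23900309]
290 244
240 194
```

View pics/c2.png

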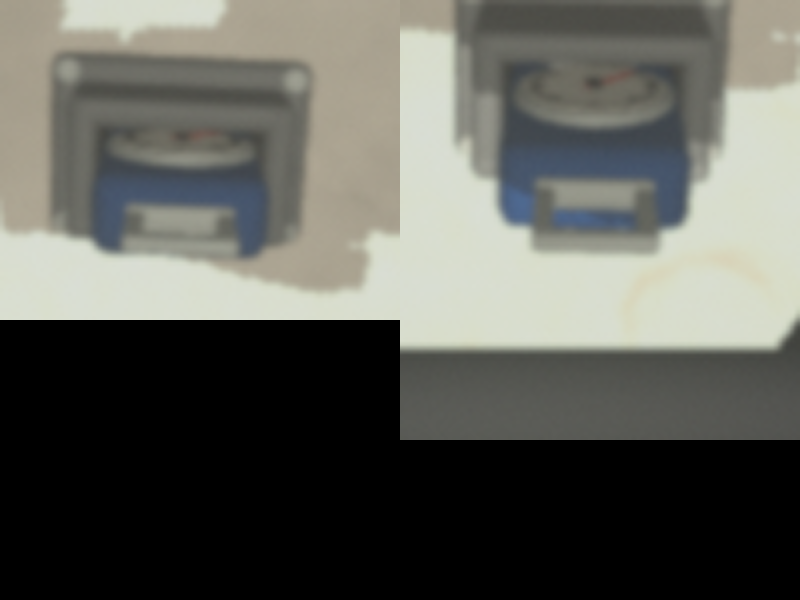

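The left crop (view 1) shows the eye bar centred at about (180,246). The right crop (view 2) shows it at (596,242), square in the image, with the dial above it.

Run:
```python
from h import *
A=lambda x,y:(240+x/4-.4,135+y/4-.4); B=lambda x,y:(240+(x-400)/4-.4,194+y/4-.4)
x,r=tri(("w1",A(180,246)),("w2",B(596,242)));print("bar",x,r)
print(atz("w1",A(180,246),.139),atz("w2",B(596,242),.139))
l=atz("w2",B(533,242),.139);q=atz("w2",B(660,242),.139);print("width",np.linalg.norm(q-l),np.degrees(np.arctan2(*(q-l)[1::-1])))
l=atz("w2",B(500,222),.11);q=atz("w2",B(688,222),.11);print("body width",np.linalg.norm(q-l),np.degrees(np.arctan2(*(q-l)[1::-1])),(l+q)/2)
print("scene eye",tri(("scene0",(160+425/6-310/6,193+17/6)),("w2",B(596,242))))
o=robot.get_obs();Rm=R.from_quat(o["tool_rot"]).as_matrix()
for t in(atz("w2",B(596,242),.139),):
  d=t-o["position"];print("tool shift to eye xy",(Rm.T@d*1000).round(1),np.degrees(np.arctan2(Rm[1,1],Rm[0,1])))
```

```text
bar [0.47080523 0.22303385 0.13687896] [np.float64(8.881748334596595e-05), np.float64(8.881748334584336e-05)]
[0.47044341 0.22350949 0.139     ] [0.47038439 0.22401669 0.139     ]
width 0.029188499897480628 26.398838745237377
body width 0.04808802016139028 26.391724595545096 [0.47422818 0.21594573 0.11      ]
scene eye (array([0.47289878, 0.22068546, 0.1342137 ]), [np.float64(0.0016662321220901187), np.float64(0.0016662321220900897)])
tool shift to eye xy [-38.9   3.   78.8] 26.262155945938012
```

The bar triangulates to z≈0.137 against the expected 0.139, and its width is 29 mm (30 given), so the measurement holds up. I'll move over it, then check before the final descent.

```bash
python3 -m crank '[-20,2,10,0,0,0,0,-39,3,30,0,0,0,0,-39,3,50,0,0,0,0,-39,3,50,0,0,0,0,-39,3,50,0,0,0,0]' 50
python3 - <<'E'
from h import *
o=robot.get_obs();Rm=R.from_quat(o["tool_rot"]).as_matrix();print(o["position"],(Rm.T@(np.array([.471,.223,.110])-o["position"])*1000).round(1))
E
```

```text
time: 1.92
position: [0.4719, 0.2231, 0.1688]
tool_rot: [0.529, 0.849, -0.001, -0.001]
ft_force: [0.9, -0.3, 0.3]
grip_width: 0.087
grip_force: 0.0
[0.47192663 0.22313583 0.16882456] [ 0.3 -0.8 58.8]
```

```bash
python3 -m crank '[0,0,15,0,0,0,0,0,0,30,0,0,0,0,0,0,45,0,0,0,0,0,0,59,0,0,0,0,0,0,59,0,0,0,0]' 50 && python3 -m crank '[0,0,0,0,0,0,110,0,0,0,0,0,0,130,0,0,0,0,0,0,160,0,0,0,0,0,0,180,0,0,0,0,0,0,200]' 50 && python3 -m crank '[0,0,0,0,0,0,200,0,0,0,0,0,0,200,0,0,0,0,0,0,200,0,0,0,0,0,0,200,0,0,0,0,0,0,200]' 50
```

```text
time: 2.33
position: [0.4716, 0.2236, 0.1095]
tool_rot: [0.529, 0.849, -0.001, -0.001]
ft_force: [-0.0, 0.5, -0.3]
grip_width: 0.0874
grip_force: 0.0
time: 2.75
position: [0.4728, 0.2234, 0.111]
tool_rot: [0.529, 0.848, 0.001, 0.001]
ft_force: [0.3, 0.1, 0.5]
grip_width: 0.0614
grip_force: 0.0
time: 3.17
position: [0.4723, 0.2231, 0.1101]
tool_rot: [0.529, 0.848, -0.0, -0.0]
ft_force: [-0.7, -0.5, -0.2]
grip_width: 0.0287
grip_force: 50.1
```

The opening is 29 mm where 50 was expected, so I'll look.

Run:
```python
from h import *
shot("wrist","w3"); shot("scene","s3")
i=cv2.imread("pics/w3.png");j=cv2.imread("pics/s3.png")
a=i[150:400,130:430];cv=np.zeros((600,800,3),np.uint8)
a=cv2.resize(a,None,fx=1.6,fy=1.6);cv[:400,:480]=a
b=cv2.resize(j[150:260,140:220],None,fx=4,fy=4,interpolation=cv2.INTER_CUBIC);cv[:440,480:800]=b
cv2.imwrite("pics/c3.png",cv);print([robot.get_obs()[k] for k in("grip_width","grip_force","ft_force","position")])
```

```text
[0.029207583991149283, 49.99703826382756, array([0.02779289, 0.49066686, 0.61420746]), array([0.472214  , 0.2231143 , 0.11009055])]
```

View pics/c3.png

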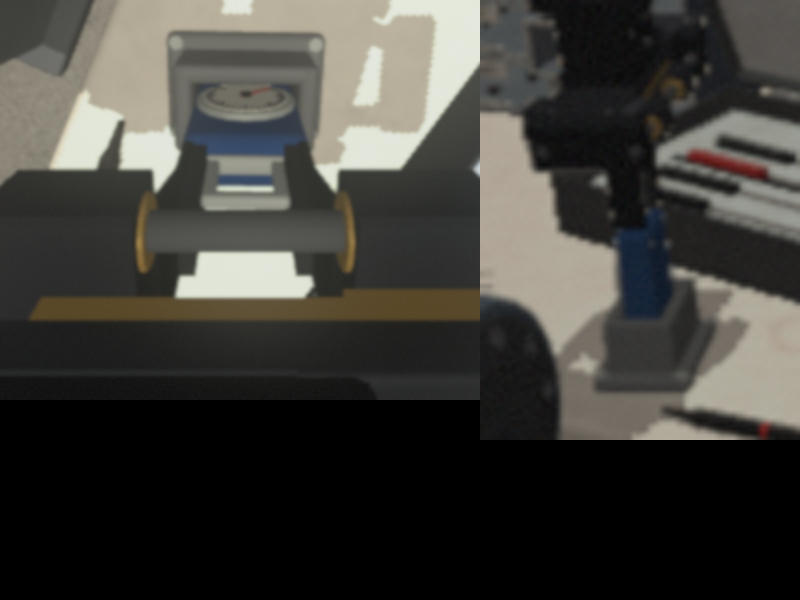

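The fingers appear to hold the eye, with their tips at about (208,145) and (287,143), instead of the body. I'll check the tip depth against the projection.

Run:
```python
from h import *
o=robot.get_obs();Rm=R.from_quat(o["tool_rot"]).as_matrix();p=np.array(o["position"])
for z in(-.02,-.01,0,.006,.015,.025):
  print(z,[((proj("w3",p+Rm@[x,y,z])-[130,150])*1.6).round(0).tolist() for x,y in((.0095,-.0146),(.0095,.0146),(0,-.0146),(0,.0146))])
yb=np.array([np.cos(np.radians(26.4)),np.sin(np.radians(26.4)),0])
xb=np.array([yb[1],-yb[0],0])
c=np.array([.471,.223,.026])
for n,l in(("top corner-",(-.012,-.025,.084)),("top corner+",(-.012,.025,.084)),("bar-",(0,-.015,.113)),("bar+",(0,.015,.113)),("dial",(-.016,0,.046))):
  print(n,((proj("w3",c+xb*l[0]+yb*l[1]+[0,0,l[2]])-[130,150])*1.6).round(0))
```

```text
-0.02 [[205.0, 167.0], [290.0, 167.0], [206.0, 191.0], [289.0, 191.0]]
-0.01 [[208.0, 154.0], [288.0, 154.0], [208.0, 178.0], [287.0, 178.0]]
0 [[210.0, 143.0], [285.0, 143.0], [210.0, 165.0], [285.0, 165.0]]
0.006 [[211.0, 137.0], [284.0, 137.0], [211.0, 159.0], [284.0, 159.0]]
0.015 [[212.0, 128.0], [282.0, 128.0], [213.0, 149.0], [282.0, 149.0]]
0.025 [[214.0, 119.0], [281.0, 119.0], [214.0, 140.0], [280.0, 140.0]]
top corner- [179. 136.]
top corner+ [310. 135.]
bar- [199. 204.]
bar+ [290. 204.]
dial [244.  95.]
```

Run:
```python
from h import *
o=robot.get_obs();Rm=R.from_quat(o["tool_rot"]).as_matrix();p=np.array(o["position"])
S=lambda X:((proj("s3",X)-[140,150])*4+[480,0]).round(0).tolist()
for z in(-.05,-.02,0,.006,.025): print(z,S(p+Rm@[0,-.0146,z]),S(p+Rm@[0.0095,-.0146,z]),S(p+Rm@[0,-.03,z]),S(p+Rm@[0,.0146,z]))
yb=np.array([np.cos(np.radians(26.4)),np.sin(np.radians(26.4)),0]);xb=np.array([yb[1],-yb[0],0]);c=np.array([.471,.223,.026])
for l in((-.012,-.025,.084),(.012,-.025,.084),(.012,.025,.084),(0,-.015,.113),(.012,-.025,.024),(.012,.025,.024)): print(l,S(c+xb*l[0]+yb*l[1]+[0,0,l[2]]))
```

```text
-0.05 [621.0, 158.0] [607.0, 158.0] [615.0, 167.0] [632.0, 141.0]
-0.02 [626.0, 199.0] [612.0, 199.0] [621.0, 209.0] [637.0, 181.0]
0 [630.0, 226.0] [616.0, 226.0] [624.0, 236.0] [640.0, 208.0]
0.006 [631.0, 234.0] [617.0, 234.0] [626.0, 244.0] [641.0, 216.0]
0.025 [634.0, 260.0] [621.0, 260.0] [629.0, 270.0] [645.0, 241.0]
(-0.012, -0.025, 0.084) [608.0, 234.0]
(0.012, -0.025, 0.084) [643.0, 234.0]
(0.012, 0.025, 0.084) [660.0, 202.0]
(0, -0.015, 0.113) [624.0, 188.0]
(0.012, -0.025, 0.024) [654.0, 313.0]
(0.012, 0.025, 0.024) [670.0, 280.0]
```

```bash
python3 -c "
import cv2
j=cv2.imread('pics/s3.png');cv2.imwrite('pics/c4.png',cv2.resize(j[175:240,155:215],None,fx=9,fy=9,interpolation=cv2.INTER_CUBIC))"
```

```text
(no output)
```

View pics/c4.png

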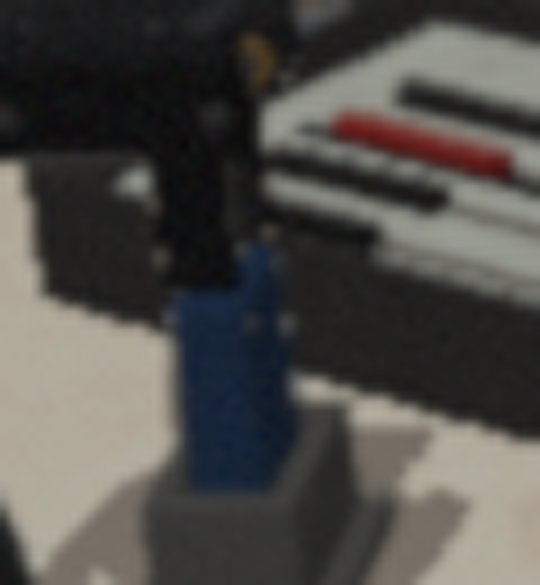

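The pictures and numbers agree that the fingertips end right at the body's top, so the pads hold the full height of the eye's two posts (29–30 mm). That grip is symmetric and firm, and it sits close to where the keeper load acts. The shank still passes between the fingers, so I'll keep it, lift, and check the hold.

```bash
python3 -m crank '[0,0,-10,0,0,0,200,0,0,-25,0,0,0,200,0,0,-45,0,0,0,200,0,0,-65,0,0,0,200,0,0,-85,0,0,0,200]' 50 && python3 -m crank '[0,0,-20,0,0,0,200,0,0,-40,0,0,0,200,0,0,-55,0,0,0,200,0,0,-60,0,0,0,200,0,0,-60,0,0,0,200]' 50
python3 - <<'E'
from h import *
shot("scene","s5");shot("wrist","w5");shot("top","t5");o=robot.get_obs();print(o["position"],o["ft_force"],o["grip_width"])
i=cv2.imread("pics/w5.png");j=cv2.imread("pics/s5.png")
cv=np.zeros((600,800,3),np.uint8);cv[:400,:480]=cv2.resize(i[150:400,130:430],None,fx=1.6,fy=1.6)
cv[:480,480:800]=cv2.resize(j[110:230,140:220],None,fx=4,fy=4,interpolation=cv2.INTER_CUBIC);cv2.imwrite("pics/c5.png",cv)
E
```

```text
time: 3.68
position: [0.4718, 0.2231, 0.1962]
tool_rot: [0.529, 0.848, -0.0, -0.0]
ft_force: [0.7, 0.7, -2.5]
grip_width: 0.0289
grip_force: 50.0
time: 4.1
position: [0.473, 0.2234, 0.2567]
tool_rot: [0.529, 0.848, 0.001, 0.001]
ft_force: [1.2, -0.1, -1.3]
grip_width: 0.0291
grip_force: 50.0
[0.4713729  0.22292829 0.25407459] [-1.10979841 -0.69892922 -1.77216401] 0.029101141684404863
```

View pics/c5.png

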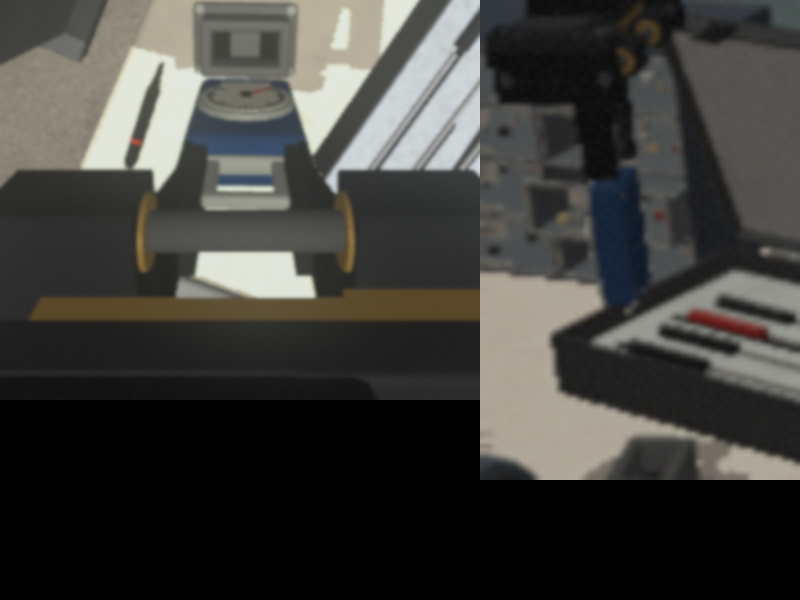

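The balance hangs upright in the grip, with the eye bar unchanged in hand at (247,203), and step 1 should be met. Next I'll turn the tool and view the hook from two wrist positions to its left.

```bash
python3 -m crank '[-37,1,0,0,0,-7,200,-74,3,0,0,0,-14,200,-111,5,0,0,0,-21,200,-148,6,0,0,0,-28,200,-186,7,0,0,0,-35,200]' 50 && python3 -m crank '[0,0,0,0,0,-7,200,0,0,0,0,0,-14,200,0,0,0,0,0,-21,200,0,0,0,0,0,-29,200,0,0,0,0,0,-29,200]' 50 && python3 -m crank '[0,0,0,0,0,0,200,0,0,0,0,0,0,200,0,0,0,0,0,0,200,0,0,0,0,0,0,200,0,0,0,0,0,0,200]' 50 && python3 -c "
from h import *
shot('wrist','wA')" && python3 -m crank '[0,-15,-15,0,0,0,200,0,-30,-30,0,0,0,200,0,-45,-45,0,0,0,200,0,-60,-60,0,0,0,200,0,-60,-60,0,0,0,200]' 50 && python3 -m crank '[0,0,0,0,0,0,200,0,0,0,0,0,0,200,0,0,0,0,0,0,200,0,0,0,0,0,0,200,0,0,0,0,0,0,200]' 50
python3 - <<'E'
from h import *
shot('wrist','wB')
i=cv2.imread("pics/wA.png");j=cv2.imread("pics/wB.png")
cv=np.zeros((600,800,3),np.uint8)
a=cv2.resize(i[:300,0:200],None,fx=2,fy=2,interpolation=cv2.INTER_CUBIC);b=cv2.resize(j[:300,60:260],None,fx=2,fy=2,interpolation=cv2.INTER_CUBIC)
cv[:,:400]=a;cv[:,400:]=b;cv2.imwrite("pics/cAB.png",cv)
for X in([.495,-.095,.157],[.537,-.095,.157]): print(proj("wA",X),proj("wB",X))
E
```

```text
time: 4.67
position: [0.5597, 0.0586, 0.2535]
tool_rot: [0.253, 0.967, -0.0, -0.002]
ft_force: [0.2, 0.9, -1.7]
grip_width: 0.0293
grip_force: 50.0
time: 5.08
position: [0.5592, 0.0596, 0.2534]
tool_rot: [0.005, 1.0, 0.0, -0.002]
ft_force: [0.8, 1.1, -2.1]
grip_width: 0.0293
grip_force: 50.0
time: 5.5
position: [0.5601, 0.06, 0.2551]
tool_rot: [0.006, 1.0, -0.0, -0.0]
ft_force: [0.4, 0.4, -2.0]
grip_width: 0.0289
grip_force: 50.0
time: 5.97
position: [0.5616, -0.003, 0.3186]
tool_rot: [0.007, 1.0, -0.002, 0.004]
ft_force: [0.8, -0.2, -1.8]
grip_width: 0.0289
grip_force: 50.0
time: 6.38
position: [0.5589, 0.0006, 0.3143]
tool_rot: [0.006, 1.0, 0.0, -0.001]
ft_force: [-0.4, 0.2, -2.5]
grip_width: 0.029
grip_force: 50.0
[106.06161202 138.58324423] [193.18907419 134.70687309]
[114.83713162 185.04614339] [197.04458824 173.26976903]
```

View pics/cAB.png

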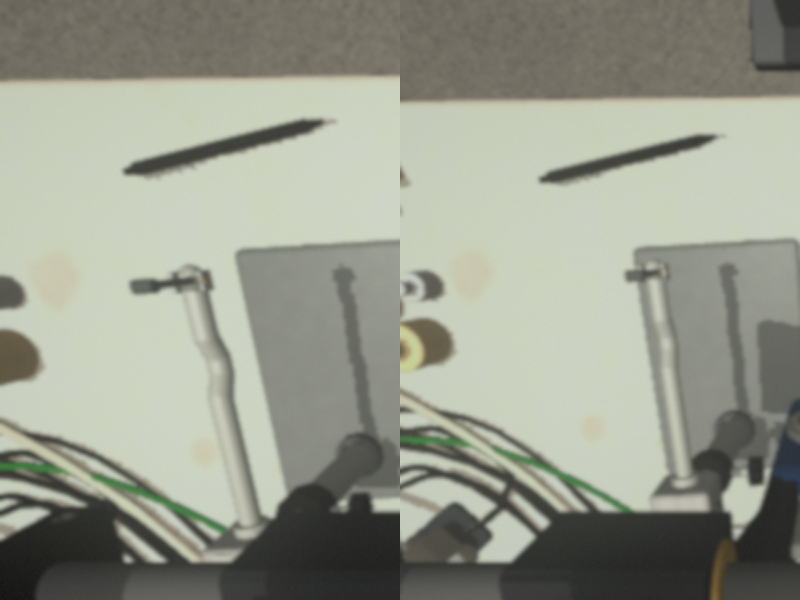

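The left half (view A) shows the hook: tip at (190,268), keeper hinge at about (196,281) with the keeper standing toward (132,287), dip at about (220,368). The right half (view B) has the tip at (656,264), keeper end at (628,276), dip at about (668,345) and head front at (683,480). I'll refine the shank centre lines from intensity profiles and triangulate.

Run:
```python
from h import *
def prof(f,rows,c0):
    g=cv2.imread(f"pics/{f}.png")
    print(f)
    for r,c in zip(rows,c0): print(r,c-9,g[r,c-9:c+10].mean(1).astype(int).tolist())
prof("wA",[148,155,185,205,225,245],[99,101,110,113,117,121])
prof("wB",[145,150,172,195,215,230],[187,188,193,197,200,201])
def P(f,p): 
    if f=="wA": return (p[0]/2-.25,p[1]/2-.25)
    return (60+(p[0]-400)/2-.25,p[1]/2-.25)
for n,a,b in(("tip",(190,266),(656,262)),("hinge",(197,281),(658,272)),("keepertop",(132,287),(627,276)),("headfront",(250,527),(684,483)),("dip",(221,368),(668,345))):
    x,r=tri(("wA",P("wA",a)),("wB",P("wB",b)));print(n,x.round(4),np.round(r,4))
for a in((236,250),(285,490)): print("baseplate L edge",atz("wA",P("wA",a),.014).round(4))
for b in((636,248),(796,240)): print("baseplate front corners",atz("wB",P("wB",b),.014).round(4))
```

```text
wA
148 90 [194, 186, 180, 185, 193, 199, 198, 189, 175, 161, 146, 132, 117, 112, 132, 168, 194, 202, 203]
155 92 [192, 184, 184, 189, 196, 199, 196, 185, 170, 156, 142, 128, 115, 117, 147, 180, 197, 203, 203]
185 101 [203, 200, 191, 183, 182, 188, 195, 195, 190, 178, 164, 150, 136, 121, 114, 134, 169, 193, 202]
205 104 [198, 189, 184, 186, 193, 196, 193, 184, 170, 155, 142, 127, 114, 122, 155, 186, 199, 201, 202]
225 108 [197, 194, 187, 183, 186, 191, 193, 189, 179, 166, 153, 138, 123, 114, 130, 166, 192, 202, 204]
245 112 [202, 201, 196, 186, 180, 182, 188, 189, 184, 174, 161, 147, 133, 118, 113, 135, 170, 193, 200]
wB
145 178 [189, 166, 144, 137, 140, 147, 161, 176, 189, 196, 192, 177, 162, 143, 128, 126, 134, 140, 139]
150 179 [177, 152, 138, 137, 141, 149, 165, 181, 191, 196, 189, 173, 157, 138, 126, 128, 136, 140, 140]
172 184 [150, 139, 139, 140, 142, 151, 166, 181, 191, 192, 183, 168, 150, 132, 123, 128, 136, 140, 140]
195 188 [141, 138, 142, 151, 166, 181, 190, 190, 181, 166, 147, 131, 125, 131, 137, 140, 139, 140, 139]
215 191 [144, 137, 138, 148, 164, 179, 187, 187, 178, 164, 145, 128, 123, 128, 135, 137, 137, 136, 138]
230 192 [176, 153, 138, 136, 143, 157, 173, 184, 187, 179, 166, 147, 125, 100, 76, 62, 58, 56, 56]
tip [ 0.4898 -0.0968  0.1684] [0.0005 0.0005]
hinge [ 0.4957 -0.0975  0.1645] [0.0001 0.0001]
keepertop [ 0.4952 -0.1021  0.1972] [0. 0.]
headfront [ 0.6153 -0.0956  0.1638] [0.0013 0.0013]
dip [ 0.5355 -0.0981  0.1585] [0.0001 0.0001]
baseplate L edge [ 0.487  -0.1606  0.014 ]
baseplate L edge [ 0.6631 -0.1553  0.014 ]
baseplate front corners [ 0.4869 -0.1599  0.014 ]
baseplate front corners [ 0.4824 -0.0368  0.014 ]
```

Run:
```python
from h import *
def pl(f,a,b):
    o,u=ray(f,a);_,v=ray(f,b);n=np.cross(u,v);n/=np.linalg.norm(n);return n,n@o
n1,d1=pl("wA",(98,148),(121.1,245));n2,d2=pl("wB",(188.4,145),(200.9,230))
for x in(.5,.54,.6): print(x,np.linalg.solve(np.array([n1[1:],n2[1:]]),[d1-n1[0]*x,d2-n2[0]*x]).round(4))
# eye in tool frame, from w5 crop: bar ends (203..290,~203 front top edge..)
o=robot.get_obs();print(o["position"],o["tool_rot"],o["q"])
```

```text
0.5 [-0.0991  0.1645]
0.54 [-0.0974  0.1648]
0.6 [-0.0947  0.1652]
[5.59053015e-01 5.11457542e-04 3.14469220e-01] [ 5.74558418e-03  9.99983248e-01  1.87186557e-04 -6.75266168e-04] [-1.99024216e-01  3.39465574e-01  1.47522861e+00  1.11250464e-04
  1.32829576e+00 -1.75835610e+00]
```

The shank axis comes out at z≈0.165, with the dip near (0.5345,−0.0977) and a stand yaw of about 2°. The keeper top at 0.197 is 32 mm above the axis, which agrees with the text. I'll position in front of the hook.

```bash
python3 -m crank '[18,-21,0,0,0,-1,200,36,-42,0,0,0,-2,200,54,-63,0,0,0,-2.7,200,72,-84,0,0,0,-2.7,200,87,-101,0,0,0,-2.7,200]' 50 && python3 -m crank '[0,0,25,0,0,0,200,0,0,55,0,0,0,200,0,0,85,0,0,0,200,0,0,110,0,0,0,200,0,0,120,0,0,0,200]' 50 && python3 -m crank '[0,0,10,0,0,0,200,0,0,20,0,0,0,200,0,0,30,0,0,0,200,0,0,40,0,0,0,200,0,0,40,0,0,0,200]' 50 && python3 -m crank '[0,0,0,0,0,0,200,0,0,0,0,0,0,200,0,0,0,0,0,0,200,0,0,0,0,0,0,200,0,0,0,0,0,0,200]' 50
python3 - <<'E'
from h import *
P=[];F=[]
shot("scene","sC");shot("top","tC");shot("wrist","wC")
o=robot.get_obs();print(o["position"],o["tool_rot"],o["ft_force"])
E
```

```text
time: 6.85
position: [0.4699, -0.1008, 0.3149]
tool_rot: [-0.018, 1.0, -0.0, -0.0]
ft_force: [0.4, -0.6, -1.9]
grip_width: 0.0293
grip_force: 50.0
time: 7.27
position: [0.4689, -0.099, 0.192]
tool_rot: [-0.017, 1.0, 0.001, -0.003]
ft_force: [-0.7, -0.3, -1.4]
grip_width: 0.0289
grip_force: 50.0
time: 7.68
position: [0.4702, -0.0994, 0.1535]
tool_rot: [-0.018, 1.0, 0.001, -0.002]
ft_force: [0.2, -0.2, -2.5]
grip_width: 0.0287
grip_force: 50.0
time: 8.1
position: [0.4715, -0.1002, 0.1557]
tool_rot: [-0.017, 1.0, -0.0, 0.001]
ft_force: [0.2, 1.5, -1.7]
grip_width: 0.0293
grip_force: 50.0
[ 0.47125433 -0.10009236  0.15542964] [-1.74119217e-02  9.99848362e-01 -1.22268675e-04  2.49374485e-04] [-1.17428047  0.49081344 -2.19529089]
```

```bash
python3 -m crank '[12,0,0,0,0,0,200,25,0,0,0,0,0,200,25,0,2,0,0,0,200,25,0,5,0,0,0,200,25,0,5,0,0,0,200]' 50 && python3 -m crank '[-5,0,0,0,0,0,200,-10,0,0,0,0,0,200,-15,0,0,0,0,0,200,-20,0,0,0,0,0,200,-25,0,0,0,0,0,200]' 50 && python3 -m crank '[-4,0,0,0,0,0,200,-8,0,0,0,0,0,200,-12,0,0,0,0,0,200,-16,0,0,0,0,0,200,-16,0,0,0,0,0,200]' 50 && python3 -m crank '[0,0,0,0,0,0,200,0,0,0,0,0,0,200,0,0,0,0,0,0,200,0,0,0,0,0,0,200,0,0,0,0,0,0,200]' 50
python3 - <<'E'
from h import *
shot("scene","sD");shot("wrist","wD");shot("top","tD")
o=robot.get_obs();print(o["position"],o["ft_force"])
E
```

```text
time: 8.67
position: [0.4469, -0.1012, 0.1499]
tool_rot: [-0.017, 1.0, -0.0, 0.0]
ft_force: [0.4, 0.3, -1.5]
grip_width: 0.029
grip_force: 50.0
time: 9.08
position: [0.4722, -0.1001, 0.1502]
tool_rot: [-0.018, 1.0, -0.0, 0.0]
ft_force: [0.9, -0.4, -1.7]
grip_width: 0.0288
grip_force: 50.0
time: 9.5
position: [0.4883, -0.0997, 0.1503]
tool_rot: [-0.018, 1.0, -0.0, 0.001]
ft_force: [-0.3, -0.8, -2.1]
grip_width: 0.0293
grip_force: 50.0
time: 9.92
position: [0.4869, -0.0995, 0.1502]
tool_rot: [-0.017, 1.0, 0.0, -0.0]
ft_force: [-1.0, 0.2, -1.8]
grip_width: 0.0295
grip_force: 50.0
[ 0.48707322 -0.09949172  0.15019049] [ 0.54667254  0.38019803 -2.23719156]
```

```bash
python3 -m crank '[-1.5,0,0,0,0,0,200,-3,0,0,0,0,0,200,-4.5,0,0,0,0,0,200,-6,0,0,0,0,0,200,-6,0,0,0,0,0,200]' 50 && python3 -m crank '[0,0,1,0,0,0,200,0,0,2,0,0,0,200,0,0,3,0,0,0,200,0,0,3.5,0,0,0,200,0,0,3.5,0,0,0,200]' 50&& python3 -m crank '[0,0,1,0,0,0,200,0,0,1,0,0,0,200,0,0,1,0,0,0,200,0,0,1,0,0,0,200,0,0,1,0,0,0,200]' 50
```

```text
time: 10.48
position: [0.4925, -0.0992, 0.15]
tool_rot: [-0.018, 1.0, 0.0, -0.001]
ft_force: [-3.0, -1.6, -1.1]
grip_width: 0.0287
grip_force: 50.0
time: 10.9
position: [0.4926, -0.0991, 0.1464]
tool_rot: [-0.017, 1.0, 0.0, -0.001]
ft_force: [-3.2, -0.8, -2.4]
grip_width: 0.0288
grip_force: 50.0
time: 11.32
position: [0.4926, -0.0991, 0.1455]
tool_rot: [-0.017, 1.0, 0.0, -0.001]
ft_force: [-3.0, -0.0, -1.8]
grip_width: 0.029
grip_force: 50.0
```

```bash
for k in 1 2 ; do python3 -m crank '[0,0,0.5,0,0,0,200,0,0,1,0,0,0,200,0,0,1,0,0,0,200,0,0,1,0,0,0,200,0,0,1,0,0,0,200]' 50 | sed -n '2p;4p'; done
```

```text
position: [0.4927, -0.0992, 0.1452]
ft_force: [-5.6, 0.7, 3.9]
position: [0.4928, -0.0992, 0.1449]
ft_force: [-4.9, 1.4, 9.7]
```

Contact on the shank top came at TCP z≈0.1454, so the hole is centred on the shank at 0.1514, matching vision. I'll rise to 2 mm below that and push in, watching the force.

```bash
python3 -m crank '[0,0,-2,0,0,0,200,0,0,-4,0,0,0,200,0,0,-6,0,0,0,200,0,0,-6,0,0,0,200,0,0,-6,0,0,0,200]' 50 | sed -n '2p;4p'; python3 -m crank '[-2,0,0,0,0,0,200,-4,0,0,0,0,0,200,-6,0,0,0,0,0,200,-8,0,0,0,0,0,200,-8,0,0,0,0,0,200]' 50 | sed -n '2,4p'
```

```text
position: [0.4932, -0.0992, 0.1496]
ft_force: [-3.8, -0.9, -1.3]
position: [0.4989, -0.0987, 0.1491]
tool_rot: [-0.018, 1.0, 0.001, -0.003]
ft_force: [-8.1, -0.6, 0.4]
```

```bash
python3 -m crank '[-2,0,0,0,0,0,200,-4,0,0,0,0,0,200,-6,0,0,0,0,0,200,-8,0,0,0,0,0,200,-8,0,0,0,0,0,200]' 50 | sed -n '2,4p'
```

```text
position: [0.5086, -0.0985, 0.1498]
tool_rot: [-0.017, 1.0, 0.0, -0.001]
ft_force: [-5.1, 0.7, 1.9]
```

```bash
python3 -m crank '[-2,0,0,0,0,0,200,-4,0,0,0,0,0,200,-6,0,0,0,0,0,200,-8,0,0,0,0,0,200,-10,0,0,0,0,0,200]' 50 | sed -n '2,4p'; python3 -m crank '[-2,0,0,0,0,0,200,-4,0,0,0,0,0,200,-6,0,0,0,0,0,200,-8,0,0,0,0,0,200,-8,0,0,0,0,0,200]' 50 | sed -n '2,4p'
```

```text
position: [0.519, -0.0986, 0.1498]
tool_rot: [-0.018, 1.0, -0.0, -0.0]
ft_force: [-8.1, -1.9, 0.3]
position: [0.5299, -0.0988, 0.15]
tool_rot: [-0.017, 1.0, -0.001, 0.003]
ft_force: [0.7, -0.7, -2.5]
```

The force dropped to zero near 106 mm out, so the keeper appears to have snapped. I'll move to the dip and lower.

```bash
python3 -m crank '[-2,0,0,0,0,0,200,-4,0,0,0,0,0,200,-6,0,0,0,0,0,200,-6,0,0,0,0,0,200,-6,0,0,0,0,0,200]' 50 | sed -n '2,4p'; python3 -m crank '[0,0,2,0,0,0,200,0,0,4,0,0,0,200,0,0,6,0,0,0,200,0,0,8,0,0,0,200,0,0,8,0,0,0,200]' 50 | sed -n '2,4p';  python3 -m crank '[0,0,0.5,0,0,0,200,0,0,1,0,0,0,200,0,0,1.5,0,0,0,200,0,0,1.5,0,0,0,200,0,0,1.5,0,0,0,200]' 50 | sed -n '2,4p'
```

```text
position: [0.5335, -0.0979, 0.1497]
tool_rot: [-0.017, 1.0, -0.0, 0.0]
ft_force: [0.5, -0.5, -1.2]
position: [0.5328, -0.0978, 0.1411]
tool_rot: [-0.017, 1.0, 0.0, -0.0]
ft_force: [0.2, -0.1, -1.9]
position: [0.5332, -0.098, 0.1405]
tool_rot: [-0.017, 1.0, -0.0, 0.0]
ft_force: [-0.9, 0.3, 2.0]
```

```bash
python3 -m crank '[-1,0,0,0,0,0,200,-2,0,0,0,0,0,200,-2,0,0,0,0,0,200,-2,0,0,0,0,0,180,-2,0,0,0,0,0,150]' 50 | sed -n '2,5p'; python3 -m crank '[0,0,0,0,0,0,120,0,0,0,0,0,0,90,0,0,0,0,0,0,60,0,0,0,0,0,0,30,0,0,0,0,0,0,0]' 50 | sed -n '2,5p'; python3 -m crank '[0,0,0,0,0,0,0,0,0,0,0,0,0,0,0,0,0,0,0,0,0,0,0,0,0,0,0,0,0,0,0,0,0,0,0]' 50 | sed -n '2,5p'
```

```text
position: [0.5352, -0.0978, 0.1402]
tool_rot: [-0.017, 1.0, -0.0, 0.0]
ft_force: [1.0, 0.1, 0.6]
grip_width: 0.0312
position: [0.5353, -0.0978, 0.1401]
tool_rot: [-0.017, 1.0, -0.0, 0.0]
ft_force: [0.7, 0.1, 0.3]
grip_width: 0.0612
position: [0.5351, -0.0978, 0.1401]
tool_rot: [-0.017, 1.0, 0.0, -0.0]
ft_force: [0.4, -0.2, -0.1]
grip_width: 0.0863
```

```bash
python3 -m crank '[0,0,-3,0,0,0,0,0,0,-7,0,0,0,0,0,0,-12,0,0,0,0,0,0,-18,0,0,0,0,0,0,-25,0,0,0,0]' 50 | sed -n '2,5p'; python3 -m crank '[0,0,-8,0,0,0,0,0,0,-18,0,0,0,0,0,0,-30,0,0,0,0,0,0,-45,0,0,0,0,0,0,-60,0,0,0,0]' 50 | sed -n '2,5p'; python3 -m crank '[0,0,-20,0,0,0,0,0,0,-40,0,0,0,0,0,0,-60,0,0,0,0,0,0,-80,0,0,0,0,0,0,-80,0,0,0,0]' 50 | sed -n '2,5p'
python3 -m crank '[0,20,0,0,0,0,0,0,40,0,0,0,0,0,0,60,0,0,0,0,0,0,80,0,0,0,0,0,0,100,0,0,0,0,0]' 50 | sed -n '2,5p'; python3 -m crank '[0,0,0,0,0,0,0,0,0,0,0,0,0,0,0,0,0,0,0,0,0,0,0,0,0,0,0,0,0,0,0,0,0,0,0]' 50 | sed -n 2p;python3 - <<'E'
from h import *
shot("scene","sE");shot("wrist","wE")
i=cv2.imread("pics/wE.png");j=cv2.imread("pics/sE.png")
cv=np.zeros((600,800,3),np.uint8)
u,v=proj("sE",[.535,-.098,.13]).astype(int);print(u,v,proj("wE",[.535,-.098,.15]))
cv[:,:440]=cv2.resize(j[v-60:v+60,u-44:u+44],(440,600),interpolation=cv2.INTER_CUBIC)
a=i[:300,20:200];cv[:,440:]=cv2.resize(a,(360,600),interpolation=cv2.INTER_CUBIC);cv2.imwrite("pics/cE.png",cv)
E
```

```text
position: [0.5351, -0.0978, 0.1658]
tool_rot: [-0.017, 1.0, -0.0, 0.0]
ft_force: [0.1, 0.2, 0.1]
grip_width: 0.0869
position: [0.535, -0.0978, 0.2265]
tool_rot: [-0.017, 1.0, -0.0, 0.0]
ft_force: [0.8, -0.2, -0.2]
grip_width: 0.0868
position: [0.5375, -0.0987, 0.3104]
tool_rot: [-0.017, 1.0, -0.002, 0.005]
ft_force: [0.9, -1.2, 0.6]
grip_width: 0.087
position: [0.531, 0.003, 0.3048]
tool_rot: [-0.017, 1.0, 0.0, -0.0]
ft_force: [0.0, -0.3, 0.6]
grip_width: 0.0869
position: [0.5317, 0.0012, 0.305]
294 210 [195.11457458 191.55700137]
```

View pics/cE.png

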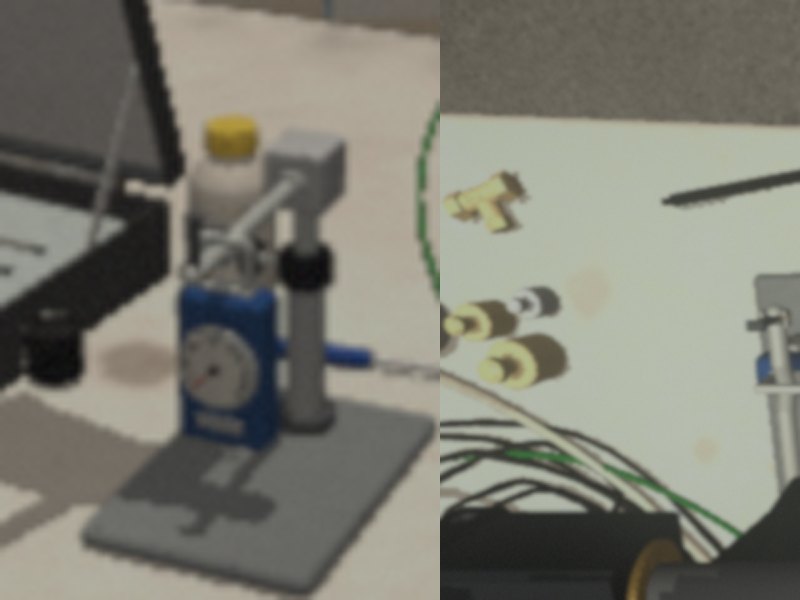

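The left half shows the balance hanging upright on the hook at about (228,365), dial outward. In the right half the keeper stands up at the tip (765,323) as it did before, with the eye behind it. The arm is clear, so I'll hand in.

```bash
python3 -c "
from rig import robot
print(robot.hand_in())"
```

```text
the job is handed in; nothing more can be done
None
```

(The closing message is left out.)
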